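Free the seized stopper of a mill jar

TASK

The stopper with the red T knob is stuck fast with dried glaze in the neck of the white mill jar. Rock the knob to and fro within the small arc it gives, drawing it gently upward, until it works free: do not wrench it against the ends of that arc, and do not pull the jar up off its cleat board. Then hang the stopper upright, knob uppermost, in the mouth of the enamel cup to soak and let go; leave the three glaze jars where they stand.

Things in the scene. Friction and masses are not known exactly. Their poses are not given: they have to be found in the camera images.
- knob (a point): Centre of the red T knob of the stopper (one rigid part, 90 g): an upright flat blade 52 mm long (x), 12 mm thick (y; grip it across y), 36 mm tall. 18 mm below the point it stands on a black flange 72 mm across, 8 mm thick, whose underside (26 mm below the point) rests on the jar's rim; under that a grey stem 26 mm in diameter, 30 mm long.
- stem (a point): Foot of the stopper's stem, on its axis, 56 mm below the knob's centre. Dried glaze grips the stem: a straight pull takes 17 to 24 N, turning it up to 0.35 N m while it moves. While the stem slides round it also slips up under a pull of only 3 to 7 N, about 0.5 to 2 mm an arc, and stays at the height reached. At 9.5 mm up the glaze lets go and it lifts freely.
- key (a point): One of two moulded keys 7 mm wide on the stem (+x and -x side), 8 mm under the flange, 18 mm from the axis, in slots hidden in the neck until 9.5 mm of rise. They give about 0.34 rad of arc in all, anywhere about the start; after 1.5 mm of rise it shifts 0.1 to 0.3 rad to one side (the slots lean): feel for its ends anew. Past them the moment climbs 4 N m per rad; over 16 N a key (0.55 N m) breaks.
- jar_mouth (a point): Centre of the rim of the white mill jar's steel neck (72 mm across outside, 48 mm inside), 140 mm above the jar's underside, 154 mm above the bench; z up. The jar (9 to 11 N) has a square steel foot of 118 mm that merely stands on the cleat board, with 1.5 mm play a side; a pull above its weight lifts it.
- board: Plywood board 180 x 180 x 14 mm screwed to the bench, with four wooden cleats 14 mm high that keep the jar's square foot from turning; origin at the centre of its underside, z up.
- cup_mouth (a point): Centre of the mouth, at the rim, of the white enamel cup: 69 mm across, 79 mm tall, 0.3 kg, loose on the bench; z up. The mouth is about 60 mm wide inside, so stem and key go in and the stopper's flange comes to lie on the rim, the knob's centre then 26 mm above this point.
- jar_cobalt: Blue glaze jar with black lid, 52 mm across, 66 mm tall, a bystander; origin at the centre of its underside
- jar_iron: Red-brown glaze jar with pale lid, 58 mm across, 74 mm tall, a bystander; origin at the centre of its underside
- jar_clear: Pale glaze jar with black lid, 56 mm across, 58 mm tall, a bystander; origin at the centre of its underside
There are look-alikes about, which are no part of the job. Leave any purple look-alike of the part that bears cup_mouth alone.

How it is judged:
On the way:
1. the stopper has been worked free: stem slid out of the grip of the glaze, at least 15 mm up from its seat (z of knob in the frame of jar_mouth above 0.041 m), for 0.1 s.
At the end, for the whole second after the job is handed in: The stopper hangs in the cup, flange on the rim (knob centre 21 to 31 mm above the mouth, within 12 mm of its centre), upright to 0.12 rad, the cup standing upright on the bench, the jar standing in its cleats on the board (within 10 mm of where it was), and nothing is held (horizontal distance between knob and cup_mouth below 0.012 m and z of knob in the frame of cup_mouth between 0.021 and 0.031 m and angle between knob's own z axis and vertical below 0.12 rad and angle between cup_mouth's own z axis and vertical below 0.1 rad and height (world z) of cup_mouth below 0.085 m and angle between jar_mouth's own z axis and vertical below 0.05 rad and distance of jar_mouth from where it was at the start of the episode below 0.01 m); the robot touches nothing.
It fails at once if the jar is lifted more than 3 mm off its board (height (world z) of jar_mouth above 0.157 m).
It fails at once if a key of the stopper is forced against the end of its slot with more than 16 N (contact force between any of stopper_c1, stopper_c2 and jar above 16 N).
It fails at once if a glaze jar is moved by more than 30 mm (distance of any of jar_cobalt, jar_iron, jar_clear from where it was at the start of the episode above 0.03 m).
It also fails if it takes over 72 s, if anything falls off the work surface, if the arm or the gripper's body presses on something with over 40 N, if the wrist force passes 120 N, or if a joint passes its speed limit or range.

ROBOT

A 6-joint arm with a two-finger parallel gripper is mounted at the origin on a cart in front of the work surface, level with it; the furniture and walls round the work are solid. World frame = base frame: x ahead of the robot, y to its left, z up, the work surface at z = 0. Lengths are in m, angles in rad, forces in N, time in s.
With the tool pointing down it reaches from about 0.35 to 0.975 m from the base axis. Payload 4.9 kg.
Tool frame: the origin (TCP) lies midway between the tips of the shut fingers; the grasp point (between the pads) lies 19 mm behind it (manip.hold_point_z is the distance from the TCP to the grasp point, in m); z points along the fingers, y is the line along which they close (so a half turn about z gives the same grasp; the last joint's range is limited). The gripper opens to 85 mm and grips with 20 to 120 N. Pads are 22 mm wide; open, the fingers measure 114 mm over their backs; the gripper's body (76 mm by 85 mm) begins 54 mm behind the grasp point. The pads swing forward as they close: fully open they stand 13 mm farther back than shut.
Start: joints at [-1.258, 0.053, 1.613, -0, 1.476, -0.119], TCP at [0.262, -0.568, 0.231] pointing down, gripper open.
Joint ranges: [-3.01, 3.01], [-1.01, 2.22], [0.06, 2.58], [-1.02, 4.17], [0.09, 2.62], [-3.14, 3.14]. Speed limits (rad/s): [2.57, 2.57, 3.14, 3.14, 3.14, 3.14].

INTERFACE

Orientations are given as a unit quaternion [w, x, y, z].
In Python, from plant import manip gives the robot as it stands. The module is installed in compiled form; this text tells all that it offers.
- The arm moves only by the shell command python3 -m jog 'ROWS' [OPENING]. ROWS is JSON, one flat list of numbers, 6 for each row, row after row: the shift along the tool's x, y, z in units of 0.1 m (1.0 is 0.1 m), then the turn, a rotation vector about the tool's x, y, z in units of 180 degrees (1.0 is 180 degrees). A call has 1 to 8 rows; each row is the pose to reach, as a shift and turn from the pose commanded when the call began, along the tool's axes at that moment, turning the shorter way round; what a row does not reach only later rows make up. A row lasts 1/8 s, in which the tool goes at most 62.5 mm and 10.7 degrees, less where a joint would pass 70% of its speed; a pose out of reach is approached as far as the arm can. A call with a number of a shift or a turn outside -1 to 1 is refused whole. A call with a gripper value outside its range is refused whole. OPENING is the finger opening in mm, from 0 to 85.4, set as the call begins (- or left out, the last holds). The fingers move at their own pace and stop on an object; the grip force is fixed at half the most. Time passes only in rows, so rows that repeat a pose let the fingers close. It gives the time, the measured TCP pose, the force, the opening and the grip force at its end, in the units of the state.
- manip.state(): the state, without advancing time (a new reading comes with each control period).
- manip.grab_frame(name): name is "scene" or "top" or "wrist"; returns a dict with "img" (480x640x3 uint8, blue, green, red), "z_map" (480x640 float32, m along the optical axis (not along the pixel's ray), 0 where there is no reading), "fx", "fy", "cx", "cy" (pixels), "xyz" and "attitude" of the camera in the world; the wrist camera has in their place "T_tool_cam" (4x4, takes a point from camera to tool coordinates, whose origin is the TCP and whose axes are the flange's). Camera axes: x right, y up, looking along -z (the intrinsics and any distortion apply to the point x, -y, -z); pixel columns grow to the right and rows downward; lengths in m; the calibration is good to about 2 mm. A picture is of the moment at which its call begins: read the wrist's pose just before it.
- manip.job_done(): hands the job in; it is judged then, once.
The state is a dict: "time": time; "joint_pos": joint angles; "joint_vel": joint speeds; "joint_efforts": joint torques, N m; "tool_pos": TCP position; "tool_rot": TCP orientation; "contact_force": force on the tool from outside, world axes, zero at the start; "ft_torque": the same for the moment, N m; "gripper_width": opening from 0.0 (shut) to 1.0 (fully open); "grasp_force": force on a finger pad.
Only numpy, scipy, OpenCV 4.12 (cv2) and the standard library are available. Lean on these libraries where they do the work, as an engineer would, in place of code of your own. Each camera call takes 0.05 s, during which the arm holds its last target. There are 200 camera calls.

## Working session

There is one attempt and no reset: what is moved stays moved. The work goes in short steps, Python scripts to look and compute and a shell command to move; the robot and the scene stay as the last step left them, time stands still between calls to the robot, and variables do not carry over. Pictures are saved under pics/ and viewed, at most 10 in all, crops included, and the job is handed in when it is done.

```bash
mkdir -p pics; cat > h.py <<'E'
import numpy as np, cv2
from scipy.spatial.transform import Rotation as R
from plant import manip
def q(w): return R.from_quat([w[1],w[2],w[3],w[0]])
def cam(name):
    s=manip.state(); f=manip.grab_frame(name)
    if name=="wrist":
        T=np.eye(4); T[:3,:3]=q(s["tool_rot"]).as_matrix(); T[:3,3]=s["tool_pos"]; f["M"]=T@np.array(f["T_tool_cam"])
    else:
        T=np.eye(4); a=np.array(f["attitude"]); T[:3,:3]=q(a).as_matrix() if a.size==4 else a; T[:3,3]=f["xyz"]; f["M"]=T
    return f
def pts(f,u,v):
    u=np.asarray(u);v=np.asarray(v);z=f["z_map"][v,u]
    p=np.stack([(u-f["cx"])/f["fx"]*z,-(v-f["cy"])/f["fy"]*z,-z],-1)
    return p@f["M"][:3,:3].T+f["M"][:3,3]
def ray(f,u,v,h):
    d=f["M"][:3,:3]@np.array([(u-f["cx"])/f["fx"],-(v-f["cy"])/f["fy"],-1]);o=f["M"][:3,3]
    return o+d*(h-o[2])/d[2]
E
python3 - <<'E'
from h import *
a=cam("top");b=cam("scene")
import pickle;pickle.dump((a,b),open("f.pkl","wb"))
cv2.imwrite("pics/top.png",a["img"]);cv2.imwrite("pics/scene.png",b["img"])
for f in(a,b):print({k:v for k,v in f.items() if k not in("img","z_map")})
print(manip.state())
E
```

```text
{'fx': 566.719798595743, 'fy': 566.719798595743, 'cx': 319.1733814603936, 'cy': 240.88614877882114, 'xyz': array([ 0.4629209 , -0.04978621,  1.10718348]), 'attitude': array([-0.70274068, -0.04536739,  0.03508979,  0.70913048]), 'M': array([[-0.00819466,  0.99348581, -0.11366085,  0.4629209 ],
       [-0.99985354, -0.00984847, -0.01399655, -0.04978621],
       [-0.01502475,  0.1135295 ,  0.99342101,  1.10718348],
       [ 0.        ,  0.        ,  0.        ,  1.        ]])}
{'fx': 474.8372087370845, 'fy': 474.8372087370845, 'cx': 321.17949727422103, 'cy': 241.84139557718092, 'xyz': array([0.25761125, 0.46432776, 0.71156826]), 'attitude': array([-0.24764826, -0.11641889,  0.37641265,  0.88511609]), 'M': array([[-0.85023396,  0.35075184, -0.39252433,  0.25761125],
       [-0.526038  , -0.59396771,  0.60867592,  0.46432776],
       [-0.01965258,  0.72399966,  0.68952032,  0.71156826],
       [ 0.        ,  0.        ,  0.        ,  1.        ]])}
{'time': 0.1, 'joint_pos': array([-1.25799679e+00,  5.33215303e-02,  1.61418164e+00,  1.66392624e-05,
        1.47595807e+00, -1.19013457e-01]), 'joint_vel': array([-0.00166228,  0.00095454, -0.00318058, -0.00040943, -0.00131319,
       -0.00026262]), 'joint_efforts': array([ 5.52636993e-04, -3.94902778e+01, -3.71362352e+01, -9.30392957e-05,
        3.93618320e-03, -4.23523105e-06]), 'tool_pos': array([ 0.26139653, -0.56709296,  0.23015201]), 'tool_rot': array([-9.30709696e-04,  9.76782338e-01,  2.14232094e-01, -8.21420310e-05]), 'contact_force': array([-0.52388782, -0.0819355 ,  0.0515301 ]), 'ft_torque': array([-0.00383269,  0.03976863, -0.00939837]), 'grasp_force': 0.0, 'gripper_width': 1.00498995161808}
```

View pics/top.png

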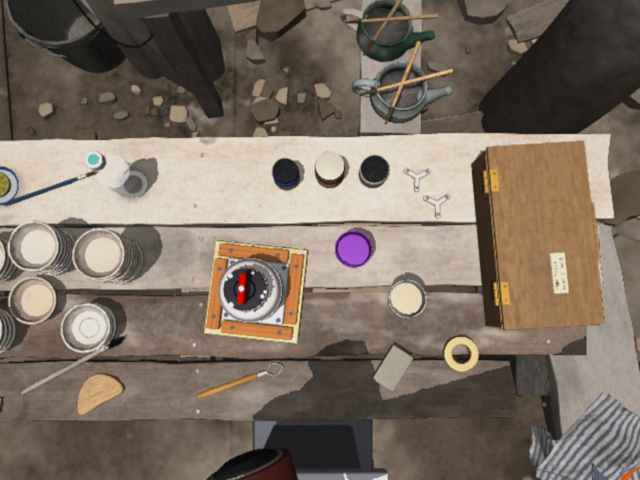

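View pics/scene.png

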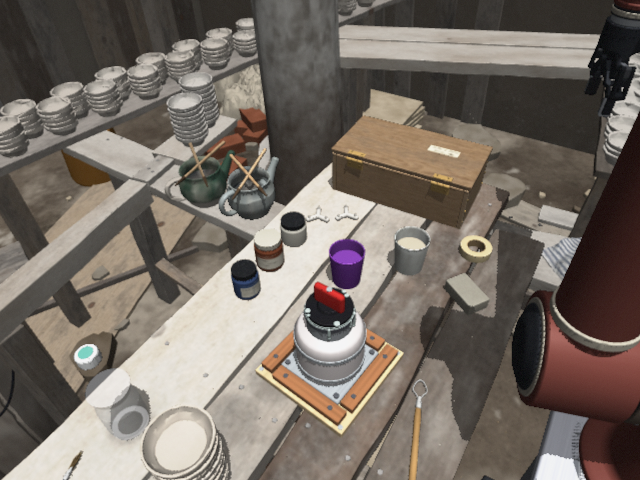

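The top view shows the red knob at (242,289) on the jar and its board. In the scene view it is at (328,297).

Possible matches for the enamel cup (top-view pixels):
- White/grey cup at (407,299).
- Purple look-alike at (353,249).
- Clear vessel at (125,178).
- White bowls at (88,328) and (100,250).

I choose (407,299) and will check its size and look at a close crop.

```bash
python3 - <<'E'
from h import *
import pickle;a,b=pickle.load(open("f.pkl","rb"))
c=np.vstack([cv2.resize(a["img"][215:345,190:450],None,fx=2.3,fy=2.3),cv2.resize(b["img"][210:310,290:490],(598,299))]);cv2.imwrite("pics/crop.png",c)
for n,f in(("top",a),("scene",b)):
    h=cv2.cvtColor(f["img"],cv2.COLOR_BGR2HSV)
    m=(((h[...,0]<6)|(h[...,0]>174))&(h[...,1]>190)&(h[...,2]>120)).astype(np.uint8)
    k,l,st,ce=cv2.connectedComponentsWithStats(m)
    for i in range(1,k):
        if st[i,4]>60:
            v,u=np.where(l==i);p=pts(f,u,v);print(n,"red",st[i],p.mean(0),p.min(0),p.max(0))
            if p[:,2].max()<.3:
                t=p[p[:,2]>np.percentile(p[:,2],95)-.006]
                r=cv2.minAreaRect((t[:,:2]*1000).astype(np.float32));print("toprect mm",r)
                d=t[:,:2]-t[:,:2].mean(0);print("axis deg",np.degrees(np.arctan2(*np.linalg.svd(d,full_matrices=False)[2][0][::-1])),np.percentile(t[:,2],50))
def region(f,z0,z1,box):
    v,u=np.mgrid[0:480,0:640];p=pts(f,u,v)
    m=(p[...,2]>z0)&(p[...,2]<z1)&(p[...,0]>box[0])&(p[...,0]<box[1])&(p[...,1]>box[2])&(p[...,1]<box[3])
    return p[m]
cc=pts(a,407,299);print("cup inner pt",cc)
for n,f in(("top",a),("scene",b)):
    # cup rim
    p=region(f,.070,.09,(cc[0]-.07,cc[0]+.07,cc[1]-.07,cc[1]+.07));
    if len(p):print(n,"rim",len(p),cv2.minEnclosingCircle((p[:,:2]*1000).astype(np.float32)),p[:,2].max())
    p=region(f,.145,.16,(.25,.5,-.05,.2));print(n,"neck rim",len(p),cv2.minEnclosingCircle((p[:,:2]*1000).astype(np.float32)) if len(p) else 0)
    p=region(f,.158,.170,(.25,.5,-.05,.2));print(n,"flange",len(p),cv2.minEnclosingCircle((p[:,:2]*1000).astype(np.float32)) if len(p) else 0)
# objects tall
for u,v in((285,173),(330,168),(374,170),(353,249)):print(pts(a,u,v))
E
```

```text
top red [239 273   7  14  79] [0.50664567 0.08765317 0.19611768] [0.49541158 0.08261899 0.15913661] [0.51641808 0.09840897 0.20168023]
toprect mm ((506.0711669921875, 87.08406829833984), (9.928572654724121, 20.529434204101562), 82.9646987915039)
axis deg 178.29398944579106 0.19681495731114518
top red [237 291   8  13  81] [0.4776004  0.09041352 0.1942776 ] [0.46828293 0.084238   0.15911069] [0.48755657 0.10117855 0.20081467]
toprect mm ((477.84857177734375, 89.40679168701172), (10.070999145507812, 19.166458129882812), 89.20005798339844)
axis deg 172.26807605024769 0.19669577050386844
scene red [315 283  30  19 172] [0.48479143 0.09346196 0.19978103] [0.25761125 0.08513018 0.19157954] [0.51120028 0.46432776 0.71156826]
cup inner pt [ 0.4739286  -0.19629308  0.05255275]
top rim 206 ((475.7687072753906, -193.75088500976562), 34.59220886230469) 0.08335216889750718
top neck rim 196 ((491.8990173339844, 88.82806396484375), 38.18973922729492)
top flange 744 ((488.81475830078125, 88.19068145751953), 35.993080139160156)
scene rim 317 ((472.3468933105469, -193.77944946289062), 35.64370346069336) 0.0820619639920418
scene neck rim 333 ((479.74407958984375, 93.58305358886719), 36.19786834716797)
scene flange 820 ((486.96148681640625, 88.62357330322266), 36.96844482421875)
[0.7110931  0.02802839 0.06525089]
[ 0.71743689 -0.05650708  0.07435268]
[ 0.71657929 -0.13960185  0.05817553]
[ 0.56780817 -0.09806209  0.0514571 ]
```

View pics/crop.png

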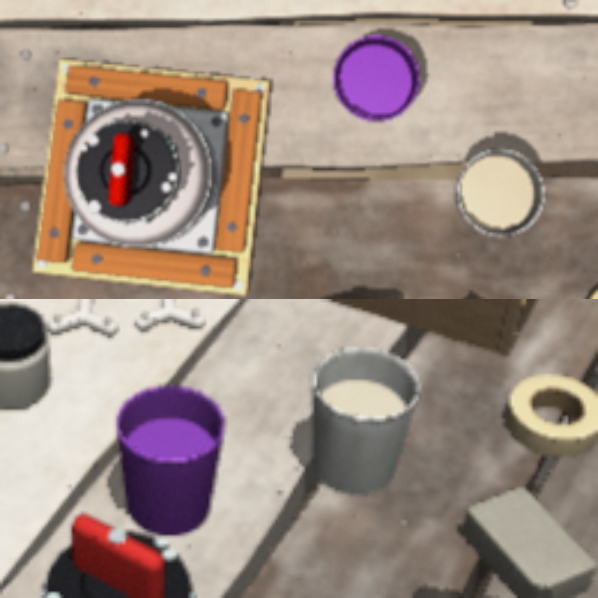

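```bash
python3 -m jog '[0.48,-0.5,-0.06,0,0,0, 0.96,-1,-0.12,0,0,0, 0.96,-1,-0.12,0,0,0]' >/dev/null
python3 -m jog '[0.48,-0.5,-0.06,0,0,0, 0.96,-1,-0.12,0,0,0, 0.96,-1,-0.12,0,0,0]' >/dev/null
python3 -m jog '[0.48,-0.5,-0.06,0,0,0, 0.96,-1,-0.12,0,0,0, 0.96,-1,-0.12,0,0,0]' >/dev/null
python3 -m jog '[0.48,-0.5,-0.02,0,0,0, 0.96,-1,-0.04,0,0,0, 0.96,-1,-0.04,0,0,0]' >/dev/null
python3 -m jog '[0.48,-0.5,0,0,0,0.055, 0.96,-1,0,0,0,0.11, 0.96,-1,0,0,0,0.165, 0.96,-1,0,0,0,0.165, 0.96,-1,0,0,0,0.165]'
python3 - <<'E'
from h import *
s=manip.state();print(s["time"],s["tool_pos"],q(s["tool_rot"]).as_matrix().round(3),s["contact_force"],s["ft_torque"])
f=cam("wrist");cv2.imwrite("pics/w1.png",f["img"])
h=cv2.cvtColor(f["img"],cv2.COLOR_BGR2HSV)
m=(((h[...,0]<6)|(h[...,0]>174))&(h[...,1]>170)&(h[...,2]>80))
v,u=np.where(m);p=pts(f,u,v)
ok=(p[:,2]>.188)&(p[:,2]<.21)
t=p[ok];print(len(t),np.median(t[:,2]));r=cv2.minAreaRect((t[:,:2]*1000).astype(np.float32));print(r)
vv,uu=np.mgrid[0:480,0:640];P=pts(f,uu,vv);
for z0,z1 in((.158,.168),(.148,.157)):
    k=(P[...,2]>z0)&(P[...,2]<z1)&(np.hypot(P[...,0]-.489,P[...,1]-.088)<.05);w=P[k]
    if len(w):print(z0,len(w),cv2.minEnclosingCircle((w[:,:2]*1000).astype(np.float32)),np.median(w[:,2]))
E
```

```text
time: 2.22
tool_pos: [0.4884, 0.0857, 0.2709]
tool_rot: [0.001, 0.999, -0.043, -0.0]
contact_force: [-0.4, -0.1, 0.9]
gripper_width: 0.999
grasp_force: 0.0
2.225 [0.4884366  0.08572659 0.27088074] [[ 0.996 -0.087 -0.001]
 [-0.087 -0.996 -0.001]
 [-0.001  0.001 -1.   ]] [-0.37076368 -0.06001397  0.88558198] [-0.06352752  0.00110114  0.00630361]
1294 0.1969202022172987
((490.2601318359375, 90.367431640625), (11.034494400024414, 49.48275375366211), 86.48451232910156)
0.158 8054 ((487.85833740234375, 90.5621566772461), 37.66620635986328) 0.16208644667970662
0.148 605 ((489.6257629394531, 89.30951690673828), 38.96913528442383) 0.1533592028820029
```

View pics/w1.png

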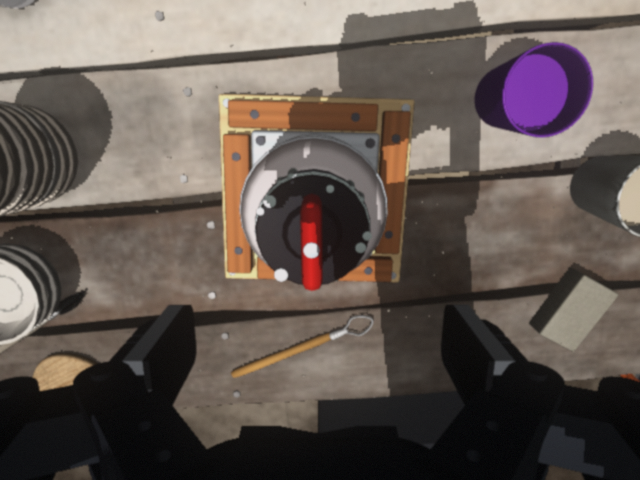

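The wrist view shows the red blade at (311,245) between the fingers, with the flange around it. I'll descend and grip.

```bash
python3 -m jog '[0.01,-0.035,0.3,0,0,0.004, 0.01,-0.035,0.6,0,0,0.004, 0.01,-0.035,0.9,0,0,0.004, 0.01,-0.035,0.9,0,0,0.004]' 40
python3 -m jog '[0,0,0.08,0,0,0, 0,0,0.14,0,0,0, 0,0,0.14,0,0,0]'
python3 -m jog '[0,0,0,0,0,0, 0,0,0,0,0,0, 0,0,0,0,0,0, 0,0,0,0,0,0]' 0
python3 -c "
from h import *
s=manip.state();print(s['tool_pos'],s['contact_force'],s['ft_torque'],s['gripper_width']*85.4,s['grasp_force'],s['joint_pos'])"
```

```text
time: 2.78
tool_pos: [0.4877, 0.0894, 0.1785]
tool_rot: [0.0, 0.999, -0.05, -0.003]
contact_force: [-0.1, -0.2, 0.0]
gripper_width: 0.466
grasp_force: 0.0
time: 3.15
tool_pos: [0.4896, 0.0907, 0.1675]
tool_rot: [0.0, 0.999, -0.05, 0.0]
contact_force: [-0.1, -0.2, 0.6]
gripper_width: 0.47
grasp_force: 0.0
time: 3.65
tool_pos: [0.49, 0.0907, 0.1679]
tool_rot: [0.0, 0.999, -0.05, 0.001]
contact_force: [0.6, -1.4, 2.2]
gripper_width: 0.133
grasp_force: 61.2
[0.49003199 0.09072488 0.16794985] [ 0.63081787 -1.35306785  2.19862156] [-0.1894777  -0.13494376  0.03469014] 11.360755366903788 61.24654412269592 [ 3.36998972e-02 -2.10239443e-01  1.96828021e+00 -1.36699397e-04
  1.38221733e+00  1.70363793e+00]
```

```bash
cat > c.py <<'E'
import sys
from h import *
# prints rise-related z, heading, force, torque; fails (stops the chain) beyond limits
s=manip.state();m=q(s["tool_rot"]).as_matrix();f=s["contact_force"];t=s["ft_torque"]
print("t%.2f z%.2f hd%.4f F%s T%s w%.3f"%(s["time"],s["tool_pos"][2]*1e3,np.arctan2(m[1,0],m[0,0]),np.round(f,1),np.round(t,3),s["gripper_width"]))
L=float(sys.argv[1]) if len(sys.argv)>1 else .45
sys.exit(1 if abs(t[2])>L or f[2]<-7.8 else 0)
E
python3 -m jog '[0,0,-0.005,0,0,0, 0,0,-0.005,0,0,0]' >/dev/null; python3 c.py && 
python3 -m jog '[0,0,-0.005,0,0,0, 0,0,-0.005,0,0,0]' >/dev/null && python3 c.py &&
python3 -m jog '[0,0,0,0,0,0.005, 0,0,0,0,0,0.005]' >/dev/null && python3 c.py && 
python3 -m jog '[0,0,0,0,0,0.005, 0,0,0,0,0,0.005]' >/dev/null && python3 c.py
```

```text
t3.90 z167.96 hd-0.0992 F[ 1.5 -0.9  0.9] T[-0.152 -0.454  0.041] w0.130
t4.15 z167.99 hd-0.0992 F[ 3.9 -1.7 -2. ] T[-0.111 -0.851  0.075] w0.130
t4.40 z168.05 hd-0.1151 F[ 2.9 -0.7 -2.9] T[-0.135 -0.707 -0.056] w0.131
t4.65 z168.07 hd-0.1308 F[ 1.8 -0.8 -2. ] T[-0.273 -0.408 -0.057] w0.130
```

```bash
python3 -m jog '[0,0,-0.003,0,0,0.007, 0,0,-0.003,0,0,0.007]' >/dev/null; python3 c.py && 
python3 -m jog '[0,0,-0.003,0,0,0.007, 0,0,-0.003,0,0,0.007]' >/dev/null && python3 c.py &&
python3 -m jog '[0,0,0,0,0,0.007, 0,0,0,0,0,0.007]' >/dev/null && python3 c.py && 
python3 -m jog '[0,0,0,0,0,0.007, 0,0,0,0,0,0.007]' >/dev/null && python3 c.py
```

```text
t4.90 z168.14 hd-0.1529 F[ 0.3 -0.9 -2.9] T[-0.209 -0.066 -0.077] w0.128
t5.15 z168.19 hd-0.1749 F[ 0.3 -0.8 -5.5] T[-0.178 -0.1   -0.037] w0.131
t5.40 z168.24 hd-0.1970 F[ 0.9 -0.3 -6.9] T[-0.221 -0.076 -0.054] w0.130
t5.65 z168.38 hd-0.2190 F[ 0.  -0.3 -8.2] T[-0.19  -0.046 -0.089] w0.130
```

```bash
python3 -m jog '[0,0,0.004,0,0,0.005, 0,0,0.004,0,0,0.005]' >/dev/null; python3 c.py && 
python3 -m jog '[0,0,0,0,0,0.005, 0,0,0,0,0,0.005]' >/dev/null && python3 c.py &&
python3 -m jog '[0,0,0,0,0,0.005, 0,0,0,0,0,0.005]' >/dev/null && python3 c.py 
python3 - <<'E'
from h import *
f=cam("wrist");cv2.imwrite("pics/w2.png",f["img"][100:480])
E
```

```text
t5.90 z168.41 hd-0.2345 F[ 0.1 -0.9 -6.4] T[-0.195  0.095 -0.017] w0.127
t6.15 z168.49 hd-0.2504 F[ 0.  -1.8 -6.7] T[-0.267  0.114 -0.023] w0.129
t6.40 z168.54 hd-0.2658 F[ 0.2 -1.2 -6.7] T[-0.217  0.057  0.02 ] w0.127
```

View pics/w2.png

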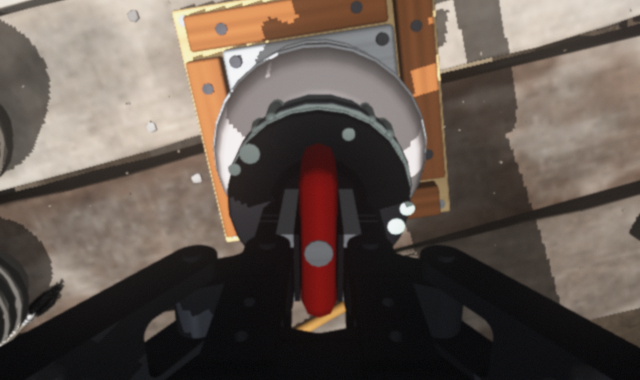

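The wrist view shows the blade (318,230) still square in the fingers and turned relative to the board, so the stopper itself is rotating. I'll keep going and feel for the end.

```bash
python3 -m jog '[0,0,0,0,0,0.006, 0,0,0,0,0,0.006]' >/dev/null; python3 c.py .22 && 
python3 -m jog '[0,0,0,0,0,0.006, 0,0,0,0,0,0.006]' >/dev/null && python3 c.py .22 && 
python3 -m jog '[0,0,0,0,0,0.006, 0,0,0,0,0,0.006]' >/dev/null && python3 c.py .22 && 
python3 -m jog '[0,0,0,0,0,0.006, 0,0,0,0,0,0.006]' >/dev/null && python3 c.py .22 && 
python3 -m jog '[0,0,0,0,0,0.006, 0,0,0,0,0,0.006]' >/dev/null && python3 c.py .22
```

```text
t6.70 z168.55 hd-0.2848 F[-1.2 -2.3 -5.1] T[-0.18   0.112 -0.024] w0.132
t6.95 z168.63 hd-0.3039 F[-0.7 -1.3 -4.5] T[-0.343  0.223 -0.03 ] w0.127
t7.20 z168.67 hd-0.3226 F[-1.  -0.3 -5.9] T[-0.308  0.237 -0.006] w0.127
t7.45 z168.71 hd-0.3412 F[-1.5 -1.5 -3.9] T[-0.357  0.245  0.118] w0.128
t7.70 z168.70 hd-0.3602 F[-1.2 -1.1 -4. ] T[-0.298  0.187  0.164] w0.130
```

End felt near heading −0.33. Now I'll reverse, following upward.

```bash
python3 -m jog '[0,0,-0.002,0,0,-0.01, 0,0,-0.004,0,0,-0.02]' >/dev/null; python3 c.py .3 && 
python3 -m jog '[0,0,-0.002,0,0,-0.01, 0,0,-0.004,0,0,-0.02]' >/dev/null; python3 c.py .3 && 
python3 -m jog '[0,0,-0.001,0,0,-0.01, 0,0,-0.002,0,0,-0.02]' >/dev/null; python3 c.py .3 && 
python3 -m jog '[0,0,-0.001,0,0,-0.01, 0,0,-0.002,0,0,-0.02]' >/dev/null; python3 c.py .3 && 
python3 -m jog '[0,0,-0.001,0,0,-0.008, 0,0,-0.002,0,0,-0.014]' >/dev/null; python3 c.py .3
```

```text
t7.95 z168.80 hd-0.2954 F[ 1.3 -1.5 -5.2] T[-0.311 -0.027 -0.129] w0.131
t8.20 z169.04 hd-0.2323 F[ 1.1 -0.4 -6.9] T[-0.119 -0.141 -0.12 ] w0.130
t8.45 z169.27 hd-0.1694 F[ 0.3 -0.3 -7.6] T[-0.154 -0.109 -0.074] w0.125
t8.70 z169.51 hd-0.1064 F[ 0.3  0.1 -8.3] T[-0.085 -0.14  -0.169] w0.127
t8.70 z169.51 hd-0.1064 F[ 0.3  0.1 -8.3] T[-0.085 -0.14  -0.169] w0.127
```

```bash
python3 -m jog '[0,0,0.001,0,0,-0.01, 0,0,0.001,0,0,-0.016]' >/dev/null; python3 c.py .3 && 
python3 -m jog '[0,0,0,0,0,-0.006, 0,0,0,0,0,-0.012]' >/dev/null; python3 c.py .24 && 
python3 -m jog '[0,0,0,0,0,-0.006, 0,0,0,0,0,-0.012]' >/dev/null; python3 c.py .24 && 
python3 -m jog '[0,0,0,0,0,-0.006, 0,0,0,0,0,-0.006]' >/dev/null; python3 c.py .24
```

```text
t8.95 z169.71 hd-0.0569 F[ 0.8 -0.7 -6.4] T[-0.086 -0.042 -0.138] w0.132
t9.20 z169.89 hd-0.0194 F[-0.7 -0.8 -5.8] T[-0.119  0.009 -0.087] w0.129
t9.45 z170.06 hd0.0183 F[ 0.2 -0.9 -3.7] T[-0.257 -0.124 -0.135] w0.128
t9.70 z170.10 hd0.0365 F[ 0.2 -0.7 -3. ] T[-0.17   0.022  0.049] w0.130
```

```bash
python3 -m jog '[0,0,-0.002,0,0,-0.006, 0,0,-0.004,0,0,-0.012]' >/dev/null; python3 c.py .24 && 
python3 -m jog '[0,0,-0.002,0,0,-0.006, 0,0,-0.004,0,0,-0.012]' >/dev/null; python3 c.py .24 && 
python3 -m jog '[0,0,-0.002,0,0,-0.006, 0,0,-0.003,0,0,-0.012]' >/dev/null; python3 c.py .24 && 
python3 -m jog '[0,0,-0.002,0,0,-0.006, 0,0,-0.003,0,0,-0.012]' >/dev/null; python3 c.py .24
```

```text
t9.95 z170.16 hd0.0748 F[ 1.1 -1.  -4.1] T[-0.349 -0.117 -0.145] w0.133
t10.20 z170.24 hd0.1124 F[ 1.3 -1.9 -5.2] T[-0.428 -0.289 -0.244] w0.131
t10.20 z170.24 hd0.1124 F[ 1.3 -1.9 -5.2] T[-0.428 -0.289 -0.244] w0.131
t10.20 z170.24 hd0.1124 F[ 1.3 -1.9 -5.2] T[-0.428 -0.289 -0.244] w0.131
```

```bash
j(){ :; }
python3 -m jog '[0,0,-0.001,0,0,0.012, 0,0,-0.003,0,0,0.024]' >/dev/null && python3 c.py .35 && 
python3 -m jog '[0,0,-0.002,0,0,0.01, 0,0,-0.003,0,0,0.02]' >/dev/null && python3 c.py .3 && 
python3 -m jog '[0,0,-0.001,0,0,0.01, 0,0,-0.002,0,0,0.02]' >/dev/null && python3 c.py .3 && 
python3 -m jog '[0,0,-0.001,0,0,0.01, 0,0,-0.002,0,0,0.02]' >/dev/null && python3 c.py .24 && 
python3 -m jog '[0,0,-0.001,0,0,0.008, 0,0,-0.002,0,0,0.016]' >/dev/null && python3 c.py .24 && 
python3 -m jog '[0,0,-0.001,0,0,0.008, 0,0,-0.002,0,0,0.016]' >/dev/null && python3 c.py .24
```

```text
t10.45 z170.39 hd0.0360 F[-0.  -1.4 -4.6] T[-0.198 -0.077  0.1  ] w0.127
t10.70 z170.56 hd-0.0278 F[-0.6 -0.9 -5. ] T[-0.121  0.022  0.169] w0.129
t10.95 z170.90 hd-0.0916 F[ 0.1  0.1 -6.7] T[-0.164 -0.118  0.132] w0.129
t11.20 z171.11 hd-0.1543 F[-0.3 -0.3 -7.2] T[0.03  0.044 0.23 ] w0.130
t11.45 z171.24 hd-0.2041 F[-0.7 -1.  -7.6] T[-0.128  0.123  0.38 ] w0.131
```

```bash
python3 -m jog '[0,0,0,0,0,-0.012, 0,0,0,0,0,-0.024]' >/dev/null && python3 c.py .35 && 
python3 -m jog '[0,0,-0.001,0,0,-0.01, 0,0,-0.002,0,0,-0.02]' >/dev/null && python3 c.py .35 && 
python3 -m jog '[0,0,-0.001,0,0,-0.01, 0,0,-0.002,0,0,-0.02]' >/dev/null && python3 c.py .35 && 
python3 -m jog '[0,0,-0.001,0,0,-0.01, 0,0,-0.002,0,0,-0.02]' >/dev/null && python3 c.py .3 && 
python3 -m jog '[0,0,-0.001,0,0,-0.008, 0,0,-0.002,0,0,-0.016]' >/dev/null && python3 c.py .28 && 
python3 -m jog '[0,0,-0.001,0,0,-0.006, 0,0,-0.002,0,0,-0.012]' >/dev/null && python3 c.py .28 && 
python3 -m jog '[0,0,-0.001,0,0,-0.006, 0,0,-0.002,0,0,-0.012]' >/dev/null && python3 c.py .28
```

```text
t11.70 z171.39 hd-0.1276 F[-1.4 -0.9 -6.4] T[-0.13   0.2    0.032] w0.130
t11.95 z171.72 hd-0.0637 F[-1.3 -1.6 -6.4] T[-0.242  0.146 -0.041] w0.131
t12.20 z172.01 hd0.0001 F[-0.4 -0.2 -7.5] T[-0.123  0.167 -0.064] w0.129
t12.45 z172.42 hd0.0632 F[-0.9 -0.5 -5.8] T[-0.07   0.14  -0.057] w0.130
t12.70 z172.74 hd0.1130 F[-1.4 -1.6 -5.1] T[-0.047  0.208 -0.063] w0.124
t12.95 z172.96 hd0.1503 F[-0.2 -2.  -4.4] T[-0.185  0.038 -0.093] w0.133
t13.20 z173.10 hd0.1880 F[-0.4 -0.6 -3.7] T[-0.204 -0.035 -0.085] w0.129
```

```bash
python3 -m jog '[0,0,-0.002,0,0,-0.006, 0,0,-0.004,0,0,-0.012]' >/dev/null && python3 c.py .25 && 
python3 -m jog '[0,0,-0.002,0,0,-0.006, 0,0,-0.003,0,0,-0.012]' >/dev/null && python3 c.py .25 && 
python3 -m jog '[0,0,-0.001,0,0,-0.006, 0,0,-0.002,0,0,-0.012]' >/dev/null && python3 c.py .25 && 
python3 -m jog '[0,0,-0.001,0,0,-0.006, 0,0,-0.002,0,0,-0.012]' >/dev/null && python3 c.py .25
```

```text
t13.45 z173.29 hd0.2257 F[-0.9 -1.5 -3.7] T[-0.102 -0.008 -0.038] w0.127
t13.70 z173.50 hd0.2634 F[ 1.  -1.1 -5.6] T[-0.143 -0.216 -0.111] w0.133
t13.95 z173.63 hd0.3009 F[ 0.8 -1.1 -4.4] T[-0.333 -0.039 -0.176] w0.129
t14.20 z173.71 hd0.3384 F[ 1.2 -3.1 -6.5] T[-0.436 -0.12  -0.269] w0.125
```

```bash
python3 -m jog '[0,0,-0.001,0,0,0.012, 0,0,-0.002,0,0,0.024]' >/dev/null && python3 c.py .35 && 
python3 -m jog '[0,0,-0.002,0,0,0.01, 0,0,-0.003,0,0,0.02]' >/dev/null && python3 c.py .35 && 
python3 -m jog '[0,0,-0.002,0,0,0.01, 0,0,-0.003,0,0,0.02]' >/dev/null && python3 c.py .3 && 
python3 -m jog '[0,0,-0.001,0,0,0.01, 0,0,-0.003,0,0,0.02]' >/dev/null && python3 c.py .28 && 
python3 -m jog '[0,0,-0.001,0,0,0.006, 0,0,-0.002,0,0,0.012]' >/dev/null && python3 c.py .28 && 
python3 -m jog '[0,0,-0.001,0,0,0.006, 0,0,-0.002,0,0,0.012]' >/dev/null && python3 c.py .28 && 
python3 -m jog '[0,0,-0.001,0,0,0.006, 0,0,-0.002,0,0,0.012]' >/dev/null && python3 c.py .28
```

```text
t14.45 z173.82 hd0.2621 F[ 1.9 -1.6 -7. ] T[-0.281 -0.203  0.085] w0.127
t14.70 z174.04 hd0.1982 F[-0.8 -0.6 -6.4] T[-0.221 -0.071  0.051] w0.126
t14.95 z174.53 hd0.1347 F[ 1.1 -0.3 -7.9] T[ 0.046 -0.172  0.023] w0.131
```

```bash
python3 -m jog '[0,0,0,0,0,0.008, 0,0,-0.001,0,0,0.016]' >/dev/null && python3 c.py .3 && 
python3 -m jog '[0,0,-0.001,0,0,0.008, 0,0,-0.002,0,0,0.016]' >/dev/null && python3 c.py .28 && 
python3 -m jog '[0,0,-0.001,0,0,0.006, 0,0,-0.002,0,0,0.012]' >/dev/null && python3 c.py .28 && 
python3 -m jog '[0,0,-0.001,0,0,0.006, 0,0,-0.002,0,0,0.012]' >/dev/null && python3 c.py .28 && 
python3 -m jog '[0,0,-0.001,0,0,0.006, 0,0,-0.002,0,0,0.012]' >/dev/null && python3 c.py .28 && 
python3 -m jog '[0,0,-0.001,0,0,0.006, 0,0,-0.002,0,0,0.012]' >/dev/null && python3 c.py .28
```

```text
t15.20 z174.94 hd0.0846 F[-0.6 -0.9 -6.1] T[-0.108  0.103  0.012] w0.128
t15.45 z175.24 hd0.0343 F[-1.6  0.1 -5.5] T[-0.143  0.166  0.057] w0.129
t15.70 z175.39 hd-0.0029 F[-1.9  0.7 -4.3] T[-0.004  0.21   0.043] w0.131
t15.95 z175.53 hd-0.0407 F[-1.5 -0.2 -5.3] T[0.097 0.184 0.141] w0.127
t16.20 z175.66 hd-0.0784 F[-0.9  0.4 -4. ] T[0.122 0.205 0.032] w0.130
t16.45 z175.79 hd-0.1160 F[-0.8  0.3 -5.1] T[0.022 0.144 0.206] w0.127
```

```bash
python3 -m jog '[0,0,-0.001,0,0,-0.01, 0,0,-0.003,0,0,-0.02]' >/dev/null && python3 c.py .35 && 
python3 -m jog '[0,0,-0.002,0,0,-0.01, 0,0,-0.004,0,0,-0.02]' >/dev/null && python3 c.py .3 && 
python3 -m jog '[0,0,-0.002,0,0,-0.01, 0,0,-0.003,0,0,-0.02]' >/dev/null && python3 c.py .28 && 
python3 -m jog '[0,0,-0.001,0,0,-0.008, 0,0,-0.003,0,0,-0.016]' >/dev/null && python3 c.py .28 && 
python3 -m jog '[0,0,-0.001,0,0,-0.008, 0,0,-0.003,0,0,-0.016]' >/dev/null && python3 c.py .28 && 
python3 -m jog '[0,0,-0.001,0,0,-0.006, 0,0,-0.003,0,0,-0.012]' >/dev/null && python3 c.py .28
```

```text
t16.70 z175.95 hd-0.0501 F[-1.   1.  -5.4] T[ 0.194  0.17  -0.068] w0.129
t16.95 z176.22 hd0.0129 F[-0.7  0.7 -7.9] T[ 0.036  0.015 -0.06 ] w0.131
```

```bash
python3 -m jog '[0,0,0,0,0,-0.01, 0,0,-0.001,0,0,-0.02]' >/dev/null && python3 c.py .3 && 
python3 -m jog '[0,0,-0.001,0,0,-0.008, 0,0,-0.003,0,0,-0.016]' >/dev/null && python3 c.py .28 && 
python3 -m jog '[0,0,-0.001,0,0,-0.008, 0,0,-0.003,0,0,-0.016]' >/dev/null && python3 c.py .28 && 
python3 -m jog '[0,0,-0.001,0,0,-0.006, 0,0,-0.002,0,0,-0.012]' >/dev/null && python3 c.py .28 && 
python3 -m jog '[0,0,-0.001,0,0,-0.006, 0,0,-0.002,0,0,-0.012]' >/dev/null && python3 c.py .28
```

```text
t17.20 z176.51 hd0.0758 F[-0.6  1.2 -5.8] T[ 0.107  0.133 -0.068] w0.130
t17.45 z176.79 hd0.1256 F[ 0.5  0.2 -5.6] T[0.042 0.169 0.008] w0.130
t17.70 z177.12 hd0.1759 F[-0.6 -0.5 -7.5] T[-0.049  0.156 -0.03 ] w0.133
t17.95 z177.56 hd0.2132 F[-2.5 -0.6 -3.7] T[0.015 0.343 0.028] w0.129
t18.20 z179.62 hd0.2509 F[-4.2  0.7  5.9] T[ 0.071  0.804 -0.018] w0.131
```

It let go at 9.5 mm. I'll lift straight up with checks.

```bash
python3 -m jog '[0,0,0,0,0,0, 0,0,0,0,0,0]' >/dev/null && python3 c.py && 
python3 -m jog '[0,0,-0.01,0,0,0, 0,0,-0.02,0,0,0]' >/dev/null && python3 c.py && 
python3 -m jog '[0,0,-0.02,0,0,0, 0,0,-0.04,0,0,0, 0,0,-0.04,0,0,0]' >/dev/null && python3 c.py && 
python3 -m jog '[0,0,-0.04,0,0,0, 0,0,-0.08,0,0,0, 0,0,-0.08,0,0,0]' >/dev/null && python3 c.py && 
python3 -m jog '[0,0,-0.06,0,0,0, 0,0,-0.12,0,0,0, 0,0,-0.12,0,0,0]' >/dev/null && python3 c.py
```

```text
t18.45 z180.03 hd0.2501 F[-3.9  0.4  6.2] T[ 0.082  0.906 -0.009] w0.129
t18.70 z180.52 hd0.2497 F[-0.3  1.3  1. ] T[0.056 0.046 0.   ] w0.131
t19.07 z183.53 hd0.2495 F[ 0.4 -0.7 -0.4] T[ 0.053 -0.008 -0.005] w0.126
t19.45 z192.26 hd0.2496 F[ 0.2  0.6 -0.3] T[-0.005  0.063 -0.056] w0.132
t19.82 z204.60 hd0.2496 F[-0.5  0.9 -0.2] T[ 0.009 -0.009 -0.038] w0.131
```

```bash
python3 -m jog '[0,0,-0.3,0,0,0, 0,0,-0.6,0,0,0, 0,0,-0.6,0,0,0]' >/dev/null && python3 c.py &&
python3 -m jog '[-0.1,0.3,0,0,0,0, -0.2,0.6,0,0,0,0, -0.29,0.91,0,0,0,0]' >/dev/null && python3 c.py &&
python3 -m jog '[-0.1,0.3,0,0,0,0, -0.2,0.6,0,0,0,0, -0.29,0.91,0,0,0,0]' >/dev/null && python3 c.py &&
python3 -m jog '[-0.1,0.3,0,0,0,0, -0.2,0.6,0,0,0,0, -0.28,0.85,0,0,0,0, -0.28,0.9,0,0,0,0, -0.28,0.9,0,0,0,0]' >/dev/null && python3 c.py
cat > look.py <<'E'
from h import *
import sys
s=manip.state();print("tcp",s["tool_pos"],q(s["tool_rot"]).as_matrix().round(3).tolist())
for n in("scene","wrist","top"):
    f=cam(n);vv,uu=np.mgrid[0:480,0:640];P=pts(f,uu,vv)
    k=(P[...,2]>.070)&(P[...,2]<.088)&(np.hypot(P[...,0]-.474,P[...,1]+.194)<.05);w=P[k]
    if len(w)>20:
        A=np.c_[2*w[:,:2],np.ones(len(w))]
        print(n,"rim",len(w),cv2.minEnclosingCircle((w[:,:2]*1000).astype(np.float32)),np.percentile(w[:,2],95))
    h=cv2.cvtColor(f["img"],cv2.COLOR_BGR2HSV)
    m=(((h[...,0]<6)|(h[...,0]>174))&(h[...,1]>170)&(h[...,2]>80))&(np.hypot(P[...,0]-s["tool_pos"][0],P[...,1]-s["tool_pos"][1])<.06)&(P[...,2]>.05)
    if m.sum()>20:print(n,"red",m.sum(),P[m].min(0),P[m].max(0),np.median(P[m],0))
    cv2.imwrite(f"pics/{n}_{sys.argv[1]}.png",f["img"])
E
python3 look.py a
```

```text
t20.20 z266.50 hd0.2496 F[ 0.1  0.1 -1.4] T[-0.025 -0.025  0.019] w0.131
t20.57 z261.44 hd0.2500 F[ 0.6 -0.  -1.3] T[0.048 0.009 0.047] w0.131
t20.95 z261.42 hd0.2496 F[ 0.4  0.  -1.6] T[ 0.042  0.018 -0.007] w0.129
t21.57 z262.30 hd0.2493 F[ 0.1  0.9 -1.3] T[ 0.038  0.031 -0.045] w0.128
tcp [ 0.47308864 -0.19361817  0.26230084] [[0.969, 0.247, -0.002], [0.247, -0.969, 0.001], [-0.001, -0.002, -1.0]]
scene rim 318 ((472.2916564941406, -194.73681640625), 35.5824089050293) 0.08029607141975124
scene red 182 [ 0.44783747 -0.20230397  0.26112253] [ 0.49639932 -0.16377259  0.30948941] [ 0.45502328 -0.19401838  0.28241304]
wrist rim 531 ((472.9146728515625, -192.79705810546875), 34.334896087646484) 0.07930237093654194
wrist red 4007 [ 0.44845271 -0.20274502  0.28680584] [ 0.49740269 -0.18238809  0.29417687] [ 0.47913343 -0.19154923  0.29164952]
top rim 41 ((492.7978515625, -175.47756958007812), 22.79921531677246) 0.07986393169582717
```

View pics/scene_a.png

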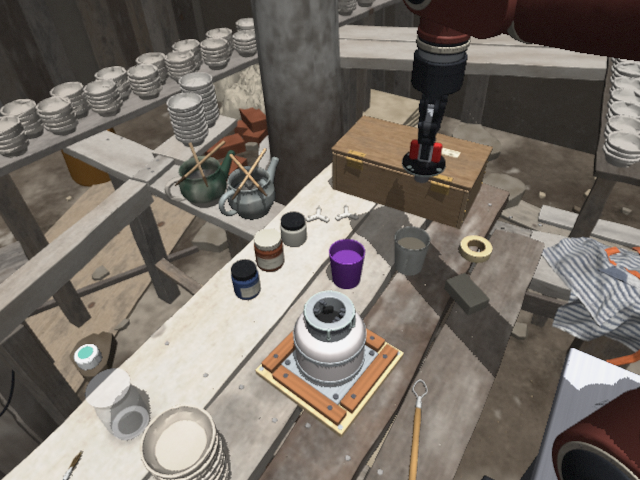

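The scene view shows the stopper hanging straight in the gripper at (425,160), the jar seated on its board at (328,340) and the cup at (411,250) beneath the stopper. I'll lower it.

```bash
python3 -m jog '[0,0,0.3,0,0,0, 0,0,0.6,0,0,0, 0,0,0.9,0,0,0, 0,0,0.9,0,0,0]' >/dev/null && python3 c.py && 
python3 -m jog '[0,0,0.2,0,0,0, 0,0,0.4,0,0,0, 0,0,0.6,0,0,0, 0,0,0.66,0,0,0, 0,0,0.66,0,0,0]' >/dev/null && python3 c.py &&
python3 -m jog '[0,0,0.02,0,0,0, 0,0,0.04,0,0,0, 0,0,0.04,0,0,0]' >/dev/null && python3 c.py 
python3 look.py b
```

```text
t22.23 z170.73 hd0.2507 F[-0.2 -0.1 -0.8] T[ 0.028 -0.019 -0.008] w0.128
t22.85 z107.16 hd0.2495 F[ 0.   0.4 -1.3] T[-0.016  0.002  0.002] w0.133
t23.23 z103.84 hd0.2496 F[ 0.4 -0.3 -1. ] T[ 0.055  0.029 -0.008] w0.130
tcp [ 0.47353795 -0.19410757  0.10384358] [[0.969, 0.247, 0.0], [0.247, -0.969, -0.0], [0.0, 0.0, -1.0]]
scene rim 146 ((469.5631103515625, -189.68673706054688), 33.555702209472656) 0.08064018651955004
scene red 105 [ 0.4484085  -0.20226882  0.10439581] [ 0.4952708  -0.18190156  0.13647112] [ 0.45979988 -0.19193318  0.1270543 ]
wrist rim 134 ((499.99920654296875, -182.0509490966797), 16.314876556396484) 0.0780443565860653
wrist red 3800 [ 0.44954857 -0.20295029  0.12913506] [ 0.4977681  -0.18325405  0.13565401] [ 0.47951012 -0.1923003   0.1329233 ]
```

```bash
cat > d.py <<'E'
import sys,subprocess
from plant import manip
s=manip.state();print(s["time"],s["tool_pos"].round(4),s["contact_force"].round(1),s["ft_torque"].round(2))
sys.exit(s["contact_force"][2]>1.5)
E
python3 -m jog '[0,0,0.03,0,0,0, 0,0,0.06,0,0,0, 0,0,0.06,0,0,0]' >/dev/null && python3 d.py && 
python3 -m jog '[0,0,0.015,0,0,0, 0,0,0.02,0,0,0, 0,0,0.02,0,0,0]' >/dev/null && python3 d.py && 
python3 -m jog '[0,0,0.01,0,0,0, 0,0,0.015,0,0,0, 0,0,0.015,0,0,0]' >/dev/null && python3 d.py && 
python3 -m jog '[0,0,0.01,0,0,0, 0,0,0.01,0,0,0]' >/dev/null && python3 d.py && 
python3 -m jog '[0,0,0.01,0,0,0, 0,0,0.01,0,0,0]' >/dev/null && python3 d.py && 
python3 -m jog '[0,0,0.01,0,0,0, 0,0,0.01,0,0,0]' >/dev/null && python3 d.py
```

```text
23.75 [ 0.4731 -0.1939  0.0971] [ 0.1 -0.1 -1.1] [-0.05 -0.02  0.  ]False
```

```bash
sed -i 's/sys.exit(s\(.*\))$/sys.exit(int(s\1))/' d.py
python3 -m jog '[0,0,0.015,0,0,0, 0,0,0.02,0,0,0, 0,0,0.02,0,0,0]' >/dev/null && python3 d.py && 
python3 -m jog '[0,0,0.01,0,0,0, 0,0,0.015,0,0,0, 0,0,0.015,0,0,0]' >/dev/null && python3 d.py && 
python3 -m jog '[0,0,0.01,0,0,0, 0,0,0.01,0,0,0]' >/dev/null && python3 d.py && 
python3 -m jog '[0,0,0.01,0,0,0, 0,0,0.01,0,0,0]' >/dev/null && python3 d.py && 
python3 -m jog '[0,0,0.01,0,0,0, 0,0,0.01,0,0,0]' >/dev/null && python3 d.py
```

```text
24.125 [ 0.4734 -0.194   0.0956] [-0.2  0.5 -1.2] [-0.02  0.03  0.06]
24.5 [ 0.4733 -0.194   0.094 ] [-1.  -0.8 -0.9] [-0.02 -0.02  0.03]
24.75 [ 0.4733 -0.194   0.093 ] [-0.5  0.5 -1.5] [-0.02  0.    0.06]
25.0 [ 0.4735 -0.1941  0.0923] [-0.7  0.9 -1.4] [0.01 0.02 0.02]
25.25 [ 0.4738 -0.1942  0.0922] [-2.7  0.9  4.9] [0.22 0.3  0.05]
```

Contact at TCP z = 0.092, as expected. I'll open and retreat.

```bash
python3 -m jog '[0,0,-0.005,0,0,0, 0,0,-0.005,0,0,0]' >/dev/null; python3 d.py
python3 -m jog '[0,0,-0.005,0,0,0, 0,0,-0.005,0,0,0, 0,0,-0.005,0,0,0, 0,0,-0.005,0,0,0]' 32
python3 -m jog '[0,0,-0.15,0,0,0, 0,0,-0.4,0,0,0, 0,0,-0.7,0,0,0, 0,0,-1,0,0,0, 0,0,-1,0,0,0]'
python3 look.py c; python3 - <<'E'
import cv2,numpy as np
a=cv2.imread("pics/scene_c.png");b=cv2.imread("pics/wrist_c.png")
cv2.imwrite("pics/c.png",np.hstack([a[200:440,220:520],cv2.resize(b,(400,300))[:240]]))
E
```

```text
25.5 [ 0.4737 -0.1941  0.0921] [-1.9  1.4  5.2] [0.26 0.3  0.  ]
time: 26.0
tool_pos: [0.4733, -0.194, 0.0919]
tool_rot: [-0.0, 0.992, 0.124, -0.0]
contact_force: [1.1, 0.8, 0.1]
gripper_width: 0.375
grasp_force: 0.0
time: 26.62
tool_pos: [0.4753, -0.1951, 0.1965]
tool_rot: [0.002, 0.992, 0.125, 0.003]
contact_force: [-0.2, 0.2, 0.4]
gripper_width: 0.379
grasp_force: 0.0
tcp [ 0.47530821 -0.19512347  0.19648753] [[0.969, 0.247, 0.007], [0.247, -0.969, -0.004], [0.005, 0.005, -1.0]]
scene rim 446 ((472.1463928222656, -193.14646911621094), 36.637332916259766) 0.08784451431952556
scene red 130 [ 0.4479935  -0.20131646  0.10111877] [ 0.49474566 -0.18351066  0.12523628] [ 0.47327176 -0.19060655  0.11959379]
wrist rim 6969 ((472.03570556640625, -192.9551239013672), 37.713985443115234) 0.08745221533901312
wrist red 1289 [ 0.44957306 -0.20275495  0.11671817] [ 0.49769684 -0.18371422  0.12421719] [ 0.4788004  -0.1927323   0.12139448]
top rim 108 ((473.29144287109375, -189.52178955078125), 35.850677490234375) 0.0873252000548548
```

View pics/c.png

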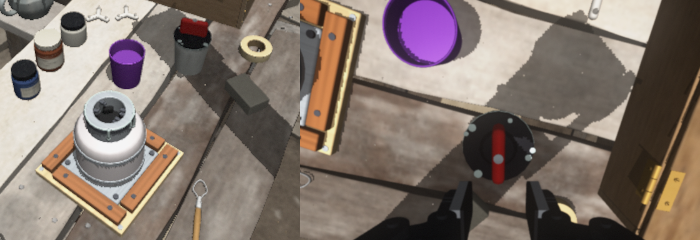

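The stopper sits upright in the cup, with the knob at (193,28) in the left half. The flange top is at z ≈ 0.087 and centred on the cup, the jar is on its board, and the gripper is clear. Handing in.

```bash
python3 -c "
from plant import manip
print(manip.job_done())"
```

```text
the job is handed in; nothing more can be done
None
```

I rocked the stopper free, hung it upright in the enamel cup, let go and handed the job in at about 27 s; the jar and glaze jars were in place in the last picture, and no verdict came back.

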